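# Load a block battery into a spring-gated test cradle

## Task

Load the block battery into the test cradle: lay it lengthwise in the open lane in front of the gate, then hold the spring gate open by its rail and slide the battery under the hood, pressing it against the spring contact until the gate can close fully behind it, so that the shut gate keeps it in. Leave the other things on the bench where they are.

Things in the scene. Friction and masses are not known exactly. Their poses are not given: they have to be found in the camera images.
- battery: the block battery, black with a tan band, a box 48 x 27 x 17 mm, 45 g, lying flat on the bench; the only part to load. Origin: centre of its underside; x along the 48 mm length, y across the 27 mm width, z up. Either end may go in first.
- cradle: test cradle fixed to the bench, dark base plate 175 x 112 mm, 6 mm thick, turned by a varying yaw. Frame: origin at bench height (z = 0) under the lane's centre line; x along the lane toward the hooded bay (insertion direction), y across the lane to the left toward the gate's rail, z up. All mm given for lane, bay, tooth, rail and gate are in this frame
- lane (a point): point on the open lane's floor at (-55, 0, 6) mm, axes as the cradle's: the battery's centre may be set down here, in front of the shut gate. The lane runs over x -104 to -16 between two low walls, 31 mm apart inside, 4 mm thick, tops at z = 10: fingers can pass over them with tips at z 11 or higher
- bay (a point): middle of the front edge of the bay's floor, at (8, 0, 6) mm. The grey hooded bay covers x 8 to 60, outside y -20 to 20, top z 29; inside 31 mm wide, 19 high
- contact_face (a point): front of the spring contact hidden in the bay, at (40, 0, 14) mm when free. The battery's front end presses it in up to 7.5 mm (1.5 N at first, 4 N at the end), then it is hard. It pushes the battery back out if let go while the gate is open. The gate can close once the battery's centre is beyond x = 20 mm (at the hard stop 23.5); the shut gate then holds it at about x = 20
- gate (a joint): sliding spring gate, one steel part of tooth, low arm and rail; m: 0 shut, grows as it is pushed to the cradle's +y, end stop 0.020. The spring needs 2 N at first, 4 N at the end, and shuts it when let go. From 0.013 on the tooth is clear of the battery's path. The flat arm joining tooth and rail lies at x -12 to -4, top at z = 10 mm
- rail (a point): middle of the inner face (toward the lane) of the gate's rail, moves with the gate; (-53, 45, 22) mm when shut. The rail is an upright steel strip along the lane, x -105 to -1, y 45 to 51, z 11 to 33: a finger between lane and rail can push it to +y by this face and hold the gate open while moving along it in x
- tooth (a point): tip of the gate's upright tooth, moves with the gate; (-8, 3, 14) mm when shut. The tooth then blocks the lane at x -12 to -4, y 3 to 12, z 6.5 to 21; it is square on both sides, so the battery cannot push it aside
- eraser: bystander: eraser, 19 x 42 x 13 mm, loose; origin centre of its underside
- screw_tin: bystander: round open tin of screws, diameter 64, height 20 mm, loose; origin centre of its underside
- tape_roll: bystander: roll of masking tape lying flat, diameter 104, height 25 mm, loose; origin centre of its underside
Not all that is in view belongs to the job. Of the things shaped like the battery, the black one is meant.

How it is judged:
By the outcome, as a careful person would: the job done as asked, in the order asked, and still so for the second after the job is handed in, with the robot touching nothing.
It also fails if it takes over 45 s, if anything falls off the work surface, if the arm or the gripper's body presses on something with over 40 N, if the wrist force passes 120 N, or if a joint passes its speed limit or range.

## Robot

A 6-joint arm with a two-finger parallel gripper is mounted at the origin on a cart in front of the work surface, level with it; the furniture and walls round the work are solid. World frame = base frame: x ahead of the robot, y to its left, z up, the work surface at z = 0. Lengths are in m, angles in degrees, forces in N, time in s.
With the tool pointing down it reaches from about 0.4 to 0.825 m from the base axis. Payload 7 kg.
Tool frame: the origin (TCP) lies midway between the tips of the shut fingers; the grasp point (between the pads) lies 19 mm behind it; z points along the fingers, y is the line along which they close (so a half turn about z gives the same grasp; the last joint's range is limited). The gripper opens to 88 mm and grips with 3 to 60 N. Pads are 19 mm wide; open, the fingers measure 130 mm over their backs; the gripper's body (78 mm by 193 mm) begins 47 mm behind the grasp point.
Start: joints at [-57.061, 20.546, 0.682, 0, -70.136, -16.507], TCP at [0.191, -0.647, 0.227] pointing down, gripper open.
Joint ranges: [-176.03, 176.03], [-82.01, 121.73], [-58.28, 71.71], [-173.87, 95.51], [-174.79, -0.11], [-173.66, 173.66]. Speed limits (degrees/s): [136.94, 136.94, 172.46, 180, 180, 180].

## Interface

Orientations are given as [roll, pitch, yaw] about the fixed x, y, z axes, in that order (R = Rz(yaw) Ry(pitch) Rx(roll)).
In Python, from plant import ctrl gives the robot as it stands. The module is installed in compiled form; this text tells all that it offers.
- The arm moves only by the tool send_rows, never from a script. Its argument "plan" is a list that holds one entry, the list of rows, each a list of 6 numbers: the shift along the tool's x, y, z in cm, then the turn, a rotation vector about the tool's x, y, z in degrees. A call has 1 to 8 rows; each row is the pose to reach, as a shift and turn from the pose commanded when the call began, along the tool's axes at that moment; what a row does not reach only later rows make up. A row lasts 1/12 s, in which the tool goes at most 41.7 mm and 7.16 degrees, less where a joint would pass 70% of its speed; a pose out of reach is approached as far as the arm can. A call with a gripper value outside its range is refused whole. "fingers" is the opening, from 0 (shut) to 1 (fully open), set as the call begins (left out, the last holds). The fingers move at their own pace and stop on an object; the grip force is fixed at half the most. Time passes only in rows, so rows that repeat a pose let the fingers close. It gives the time, the measured TCP pose, the force, the opening and the grip force at its end, in the units of the state.
- ctrl.get_obs(): the state, without advancing time (a new reading comes with each control period).
- ctrl.snapshot(name): name is "side" or "top" or "wrist"; returns a dict with "img" (384x512x3 uint8, red, green, blue), "K" (3x3 intrinsics, pixels), "pose" (4x4, takes a point from camera to world coordinates). Camera axes: x right, y down, z forward; pixel columns grow to the right and rows downward; lengths in m; the calibration is good to about 2 mm. A picture is of the moment at which its call begins. There is no depth.
- ctrl.close_job(): hands the job in; it is judged then, once.
The state is a dict: "clock": time; "joint_pos": joint angles; "qvel": joint speeds; "tau": joint torques, N m; "tool_pos": TCP position; "orientation": TCP orientation; "force": force on the tool from outside, world axes, zero at the start; "moment": the same for the moment, N m; "opening": finger opening in m; "gripper_force": force on a finger pad.
Only numpy, scipy, OpenCV 4.12 (cv2) and the standard library are available. Lean on these libraries where they do the work, as an engineer would, in place of code of your own. Each camera call takes 0.05 s, during which the arm holds its last target. There are 200 camera calls.

## Working session

There is one attempt and no reset: what is moved stays moved. The work goes in short steps, Python scripts to look and compute and a tool call to move; the robot and the scene stay as the last step left them, time stands still between calls to the robot, and variables do not carry over. Pictures are saved under pics/ and viewed, at most 10 in all, crops included, and the job is handed in when it is done.

Besides the shell and the picture viewer there is one more tool, called after ">>>" as name(argument=value, ...) on one line, values as JSON. send_rows: Moves the arm, as the interface text tells. Its arguments: {"type":"object","properties":{"plan":{"type":"array","items":{"type":"array","items":{"type":"array","items":{"type":"number"}}}},"fingers":{"type":"number"}},"required":["plan"]}

```bash
mkdir -p pics
cat > h.py <<'E'
import numpy as np, cv2
from plant import ctrl
from scipy.spatial.transform import Rotation as R
def snap(n,f=None):
    s=ctrl.snapshot(n)
    if f: cv2.imwrite('pics/'+f,cv2.cvtColor(s['img'],cv2.COLOR_RGB2BGR))
    return s
def ray(s,px,z):
    px=np.atleast_2d(px).astype(float)
    d=np.c_[px,np.ones(len(px))]@np.linalg.inv(s['K']).T@s['pose'][:3,:3].T
    o=s['pose'][:3,3]; return o+d*((z-o[2])/d[:,2])[:,None]
def proj(s,p):
    c=(np.atleast_2d(p)-s['pose'][:3,3])@s['pose'][:3,:3]; q=c@s['K'].T; return q[:,:2]/q[:,2:]
E
python3 - <<'E'
from h import *
o=ctrl.get_obs()
for k,v in o.items(): print(k,np.round(v,4))
a=snap('top','top0.png');b=snap('side','side0.png')
for s in(a,b): print(np.round(s['pose'],3),np.round(s['K'],1))
cv2.imwrite('pics/both.png',cv2.resize(cv2.cvtColor(np.vstack([a['img'],b['img']]),cv2.COLOR_RGB2BGR),None,fx=.78,fy=.78))
E
```

```text
clock 0.0
joint_pos [-5.70598e+01  2.05912e+01  6.34100e-01 -1.92000e-02 -7.01361e+01
 -1.65068e+01]
qvel [-0.0579 -0.0933 -0.0039  0.033   0.0367 -0.0203]
tau [-1.00000e-04 -5.82709e+01  2.93057e+01  6.99750e+00  6.90000e-03
 -2.00000e-04]
tool_pos [ 0.1908 -0.647   0.2256]
orientation [ 1.799056e+02 -9.200000e-03 -1.635731e+02]
force [ 0.8884  0.4411 -0.0048]
moment [-0.0042  0.0141  0.0293]
gripper_force 0.0
opening 0.0876
[[ 0.018 -0.998  0.056  0.49 ]
 [-1.    -0.018  0.006 -0.049]
 [-0.005 -0.056 -0.998  1.037]
 [ 0.     0.     0.     1.   ]] [[350.8   0.  260.4]
 [  0.  350.8 193.9]
 [  0.    0.    1. ]]
[[ 0.662 -0.398  0.635 -0.192]
 [-0.749 -0.33   0.574 -0.721]
 [-0.018 -0.856 -0.517  0.67 ]
 [ 0.     0.     0.     1.   ]] [[426.5   0.  256.3]
 [  0.  426.5 193.5]
 [  0.    0.    1. ]]
```

View pics/top0.png

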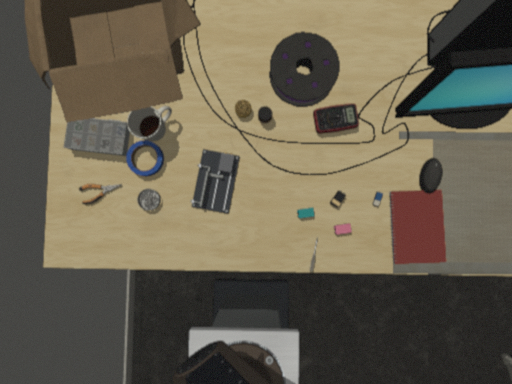

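View pics/side0.png

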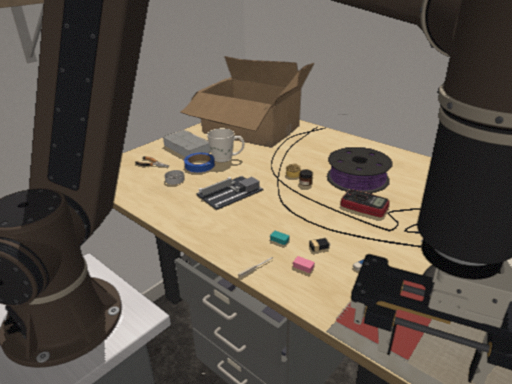

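The top view shows the cradle at about (216,181) with the hood toward the top, and the black and tan battery at (338,199). In the side view the battery is at (319,245) and the cradle at (230,190). Next I'll enlarge these areas.

Run:
```python
from h import *
a=cv2.imread('pics/top0.png');b=cv2.imread('pics/side0.png')
f=lambda im,x,y,w,h,k:cv2.resize(im[y:y+h,x:x+w],None,fx=k,fy=k,interpolation=cv2.INTER_CUBIC)
t=np.hstack([f(a,185,142,60,75,5),f(a,318,179,40,37.5.__int__()+1,10)[:375]])
u=np.hstack([f(b,190,168,80,45,5),f(b,300,230,40,30,7)[:225,:300]]) if 0 else np.hstack([f(b,190,168,80,44,5),f(b,300,231,40,30,7.5)[:220,:300]])
cv2.imwrite('pics/c1.png',np.vstack([t[:, :700],u[:, :700]]))
```

```text
(no output)
```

View pics/c1.png

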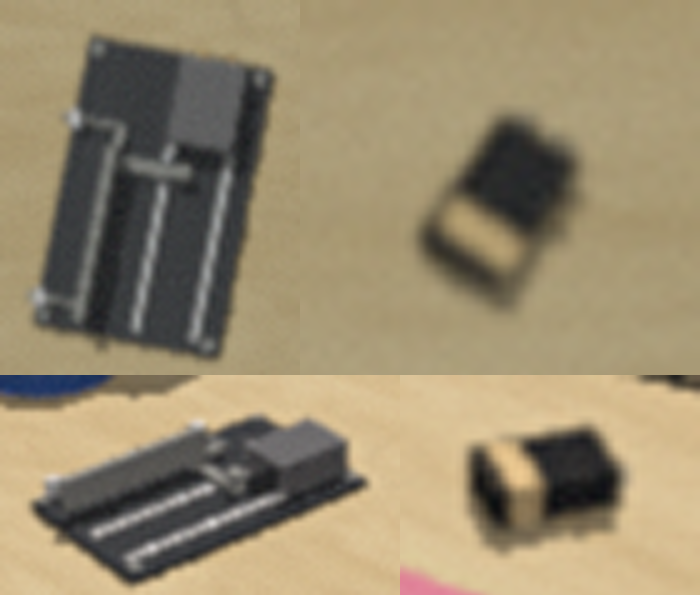

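The crops show the cradle at a yaw of about −10°, with the rail on its left and the lane and hood on the right. The battery's long axis is at about −30°. I'll compute rough positions, then look with the wrist camera.

```bash
cat >> h.py <<'E'
def go(p,rpy):
    """shift cm and rotvec deg in the present tool axes toward TCP pose p,rpy"""
    o=ctrl.get_obs(); T=R.from_euler('xyz',o['orientation'],degrees=True)
    G=R.from_euler('xyz',rpy,degrees=True)
    return np.round(np.r_[T.inv().apply(np.array(p)-o['tool_pos'])*100,(T.inv()*G).as_rotvec(degrees=True)],2)
E
python3 - <<'E'
from h import *
s=snap('top')
c=np.array([[92,38],[272,70],[218,356],[35,325]])/5+[185,142]-.4
P=ray(s,c,.006); print(np.round(P,4)); 
print('base ctr',P.mean(0), 'sides',[np.linalg.norm(P[i]-P[i-1]) for i in range(4)])
d=(P[0]-P[3]+P[1]-P[2]);print('yaw',np.degrees(np.arctan2(d[1],d[0])))
w=np.array([[170,148],[137,332],[230,165],[195,343]])/5+[185,142]-.4
print(np.round(ray(s,w,.010),4))
b=np.array([[510,112],[578,155],[510,310],[425,245]])-[300,0]; b=b/10+[318,179]-.45
Q=ray(s,b,.012);print('batt',Q,Q.mean(0))
q=snap('wrist'); print(np.round(q['pose'],3),q['K'])
T=R.from_euler('xyz',ctrl.get_obs()['orientation'],degrees=True)
print(T.inv().apply(q['pose'][:3,3]-ctrl.get_obs()['tool_pos']), T.as_matrix().T@q['pose'][:3,:3])
for y in(150,-30): print(go([Q.mean(0)[0]-.06,Q.mean(0)[1],.2],[180,0,y]))
E
```

```text
[[0.6777 0.1296 0.006 ]
 [0.6604 0.0224 0.006 ]
 [0.4907 0.0505 0.006 ]
 [0.507  0.1586 0.006 ]]
base ctr [0.58398389 0.09028164 0.006     ] sides [np.float64(0.17314996360829818), np.float64(0.10859083769605386), np.float64(0.17199798518247394), np.float64(0.10924429600604234)]
yaw -9.510290557343358
[[0.6125 0.0812 0.01  ]
 [0.5039 0.0979 0.01  ]
 [0.603  0.0457 0.01  ]
 [0.4981 0.0638 0.01  ]]
batt [[ 0.56379195 -0.27129503  0.012     ]
 [ 0.55154605 -0.2912087   0.012     ]
 [ 0.50594034 -0.27160339  0.012     ]
 [ 0.52445281 -0.24672495  0.012     ]] [ 0.53643279 -0.27020802  0.012     ]
[[-0.283  0.916  0.285  0.114]
 [ 0.959  0.27   0.086 -0.672]
 [ 0.001  0.298 -0.955  0.384]
 [ 0.     0.     0.     1.   ]] [[340.26950438   0.         258.32798545]
 [  0.         340.26950438 190.50054978]
 [  0.           0.           1.        ]]
[ 0.08071728 -0.00156066 -0.15806409] [[ 3.57128726e-04 -9.54586184e-01 -2.97934708e-01]
 [ 9.99999911e-01  2.73583900e-04  3.22115152e-04]
 [-2.25976534e-04 -2.97934796e-01  9.54586196e-01]]
[-3.805e+01  2.808e+01  2.620e+00  6.000e-02 -3.000e-02  4.643e+01]
[-3.8050e+01  2.8080e+01  2.6200e+00  4.0000e-02  7.0000e-02 -1.3357e+02]
```

>>> send_rows(plan=[[[-43.8,26.4,2.6,0,0,46.4],[-43.8,26.4,2.6,0,0,46.4],[-43.8,26.4,2.6,0,0,46.4],[-43.8,26.4,2.6,0,0,46.4],[-43.8,26.4,2.6,0,0,46.4],[-43.8,26.4,2.6,0,0,46.4],[-43.8,26.4,2.6,0,0,46.4],[-43.8,26.4,2.6,0,0,46.4]]])

```text
clock: 0.87
tool_pos: [0.4072, -0.411, 0.2104]
orientation: [180.0, 0.0, 149.6]
force: [1.0, -1.3, 0.5]
opening: 0.0876
gripper_force: 0.0
```

Run:
```python
from h import *
print(go([.536,-.27,.2],[180,0,150]))
```

```text
[-3.980e+00  1.867e+01  1.040e+00  1.000e-02  1.000e-02 -3.600e-01]
```

>>> send_rows(plan=[[[-4,18.7,1.0,0,0,0],[-4,18.7,1.0,0,0,0],[-4,18.7,1.0,0,0,0],[-4,18.7,1.0,0,0,0],[-4,18.7,1.0,0,0,0],[-4,18.7,1.0,0,0,0],[-4,18.7,1.0,0,0,0]]])

```text
clock: 1.45
tool_pos: [0.5352, -0.2692, 0.1999]
orientation: [-180.0, -0.0, 150.2]
force: [-0.5, -0.3, 0.2]
opening: 0.0876
gripper_force: 0.0
```

Run:
```python
from h import *
o=ctrl.get_obs();print(o['tool_pos'],o['orientation'])
s=snap('wrist','w1.png')
import pickle;pickle.dump(s,open('w1.pkl','wb'))
```

```text
[ 0.53520296 -0.26921323  0.19990424] [-1.79985148e+02 -4.43348732e-02  1.50187397e+02]
```

View pics/w1.png

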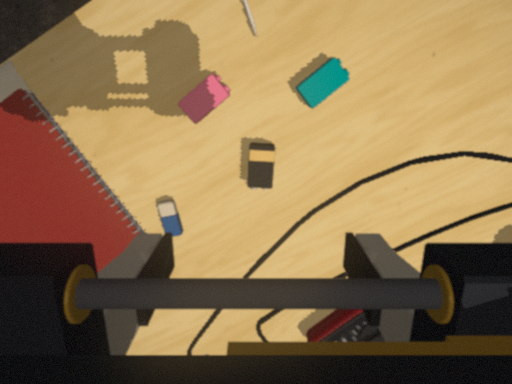

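The wrist view shows the battery at about (262,166), almost aligned with the image. The pink, teal and blue/white blocks are bystanders.

```bash
cat >> h.py <<'E'
def batt(s,roi):
    x0,y0,x1,y1=roi; im=s['img'][y0:y1,x0:x1].astype(int); g=im.max(2)
    m=(g<70).astype(np.uint8); 
    n,l,st,c=cv2.connectedComponentsWithStats(m)
    ks=[k for k in range(1,n) if st[k,4]>15]
    pts=np.argwhere(np.isin(l,ks))[:,::-1]+[x0,y0]
    return pts,[(st[k].tolist()) for k in ks]
E
python3 - <<'E'
from h import *
import pickle
s=pickle.load(open('w1.pkl','rb'))
im=s['img']
for v in range(136,194,2): print(v,' '.join('%3d'%im[v,u].max() for u in range(240,284,2)))
for u in (256,262,268): print([tuple(map(int,im[v,u])) for v in range(138,166,2)])
E
```

```text
136 218 214 205 209 216 211 221 220 212 217 221 214 219 217 218 217 218 216 217 214 215 213
138 205 166 150 153 165 160 185 169 152 159 166 170 201 214 220 216 218 217 216 214 214 212
140 200 154 142 144 143 144 144 140 141 140 138 140 145 161 179 203 217 216 216 213 214 213
142 190 144 142 140 142 124 104 104 112 116 122 125 129 128 132 136 185 213 213 213 214 217
144 200 153 142 144 133  87  69  68  73  69  69  71  68  70  69  74  94 172 216 215 214 215
146 194 143 142 141 125  78  73  74  71  71  74  73  71  74  71  66  67 135 212 218 217 215
148 182 143 140 142 125  88  81  79  78  77  75  73  73  72  73  75  70 115 203 215 216 216
150 202 150 142 143 140 175 193 177 173 166 156 150 144 142 135 127 115 148 207 216 216 219
152 187 146 139 142 143 201 221 222 221 224 222 224 224 222 222 220 212 208 211 217 219 219
154 198 146 141 141 143 200 220 221 221 223 222 223 223 222 221 222 222 217 209 218 219 219
156 187 145 141 139 145 204 219 220 221 223 222 224 223 222 222 222 222 217 218 220 218 218
158 188 144 140 140 146 208 220 221 221 223 222 224 222 224 223 223 222 212 217 219 217 
[... 1526 characters left out ...]
0 221 219 219 218 219 220 221 219 219 220
[(152, 129, 86), (141, 119, 80), (112, 96, 64), (73, 61, 42), (71, 61, 46), (78, 66, 50), (173, 140, 86), (221, 182, 105), (221, 180, 106), (221, 179, 105), (221, 180, 106), (195, 158, 93), (83, 73, 57), (73, 63, 48)]
[(170, 144, 95), (140, 119, 77), (125, 107, 69), (71, 59, 39), (73, 64, 48), (73, 61, 48), (150, 124, 80), (224, 183, 106), (223, 182, 105), (224, 185, 108), (224, 182, 108), (203, 166, 96), (88, 75, 51), (72, 63, 50)]
[(220, 187, 125), (179, 152, 98), (132, 111, 73), (69, 58, 40), (71, 61, 45), (73, 65, 52), (135, 110, 71), (222, 179, 104), (221, 179, 105), (222, 182, 106), (223, 181, 108), (215, 173, 102), (113, 94, 62), (71, 61, 49)]
```

Run:
```python
from h import *
import pickle
s=pickle.load(open('w1.pkl','rb'))
P=ray(s,[[249.8,150],[248,183],[274,150],[271.8,183],[260,187.5]],.017)
T=R.from_euler('xyz',[180,0,150.19],degrees=True);q=T.inv().apply(P-[.5352,-.2692,.1999])*1000
print(np.round(q,1))
d=(P[0]-P[1]+P[2]-P[3]);yaw=np.degrees(np.arctan2(d[1],d[0]));print(yaw)
u=d/np.linalg.norm(d); c=P[4]+u*.024; c=c+0; print(c)
m=(P[:4].mean(0)); print('mid line offset check',np.cross(u,c-m))
c=m+u*np.dot(c-m,u); print(c)
for z in(.1,.06): print(go([c[0],c[1],z],[180,0,yaw]))
```

```text
[[ 16.3  -9.6 182.9]
 [-18.5 -11.7 182.9]
 [ 16.3  14.9 182.9]
 [-18.5  13.1 182.9]
 [-23.4   0.8 182.9]]
146.95178925612953
[ 0.53574732 -0.26705718  0.017     ]
mid line offset check [ 0.          0.         -0.00039011]
[ 0.53553458 -0.26738417  0.017     ]
[ 0.04  0.28 10.   -0.02 -0.04  3.16]
[ 0.03  0.29 14.   -0.02 -0.04  3.16]
```

>>> send_rows(plan=[[[0.0,0.3,3.5,0,0,3.2],[0.0,0.3,7,0,0,3.2],[0.0,0.3,10,0,0,3.2],[0.0,0.3,10,0,0,3.2],[0.0,0.3,10,0,0,3.2]]])

```text
clock: 1.92
tool_pos: [0.5344, -0.2689, 0.0997]
orientation: [-179.9, -0.2, 146.8]
force: [0.9, -0.8, 1.6]
opening: 0.0874
gripper_force: 0.0
```

Run:
```python
from h import *
import pickle
o=ctrl.get_obs();print(o['tool_pos'],o['orientation'])
s=snap('wrist','w2.png');pickle.dump((s,o),open('w2.pkl','wb'))
cv2.imwrite('pics/w2c.png',cv2.resize(cv2.imread('pics/w2.png')[60:240,170:350],None,fx=3,fy=3,interpolation=cv2.INTER_CUBIC))
```

```text
[ 0.53439033 -0.26887198  0.09971171] [-1.79899877e+02 -1.70237798e-01  1.46768177e+02]
```

View pics/w2c.png

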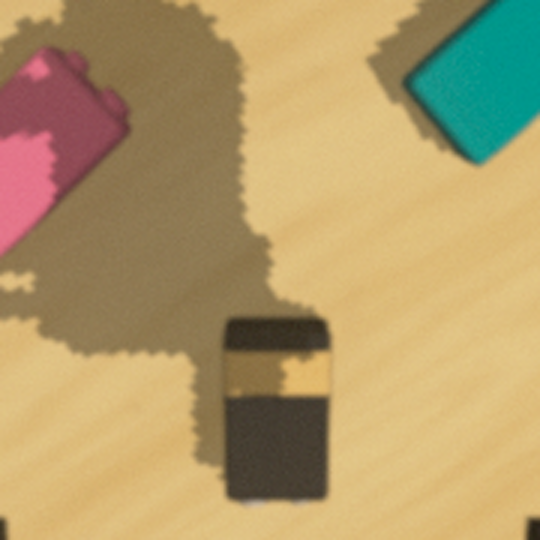

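The battery is now square to the tool. In full-image pixels it spans u 245–279 and v 166–226. I'll triangulate its height and centre from the two wrist views.

```bash
cat >> h.py <<'E'
def tri(obs):
    A=[];b=[]
    for s,p in obs:
        d=s['pose'][:3,:3]@np.linalg.inv(s['K'])@[p[0],p[1],1]; d/=np.linalg.norm(d)
        M=np.eye(3)-np.outer(d,d);A.append(M);b.append(M@s['pose'][:3,3])
    return np.linalg.lstsq(np.vstack(A),np.hstack(b),rcond=None)[0]
E
python3 - <<'E'
from h import *
import pickle
s1=pickle.load(open('w1.pkl','rb'));s2,o=pickle.load(open('w2.pkl','rb'))
print(tri([(s1,(248,187)),(s2,(244.8,226))]),tri([(s1,(272,187.8)),(s2,(279,226))]))
P=ray(s2,[[244.8,200],[279.1,200],[262,226.2],[262,168]],.017)
T=R.from_euler('xyz',o['orientation'],degrees=True);print(T.inv().apply(P-o['tool_pos'])*1000)
for z in(.006,.004): print(go([*o['tool_pos'][:2],z],[180,0,146.95]))
E
```

```text
[ 0.54912792 -0.29145016  0.01536216] [ 0.56216688 -0.26929941  0.01780622]
[[ -3.05409732 -10.90268747  82.72218317]
 [ -3.02208244  14.7578978   82.67743687]
 [-24.24327171   2.04214478  82.63660453]
 [ 21.51892741   1.87948235  82.7728585 ]]
[ 0.15 -0.06  9.55 -0.03  0.03 -0.15]
[ 0.15 -0.06  9.75 -0.03  0.03 -0.15]
```

>>> send_rows(plan=[[[0.0,0.2,3,0,0,0],[0.0,0.2,6,0,0,0],[0.0,0.2,8.5,0,0,0],[0.0,0.2,9.3,0,0,0],[0.0,0.2,9.3,0,0,0],[0.0,0.2,9.3,0,0,0]]])

```text
clock: 2.47
tool_pos: [0.5384, -0.267, 0.0094]
orientation: [180.0, 0.1, 146.9]
force: [0.3, -0.3, 0.5]
opening: 0.0875
gripper_force: 0.0
```

>>> send_rows(plan=[[[0,0,0,0,0,0],[0,0,0,0,0,0],[0,0,0,0,0,0],[0,0,0,0,0,0],[0,0,0,0,0,0],[0,0,0,0,0,0]]], fingers=0.0)

```text
clock: 2.97
tool_pos: [0.5371, -0.2663, 0.0077]
orientation: [180.0, 0.0, 146.8]
force: [-0.2, 0.2, 0.6]
opening: 0.0529
gripper_force: 0.0
```

>>> send_rows(plan=[[[0,0,0,0,0,0],[0,0,0,0,0,0],[0,0,0,0,0,0],[0,0,0,0,0,0],[0,0,0,0,0,0],[0,0,0,0,0,0],[0,0,0,0,0,0],[0,0,0,0,0,0]]])

```text
clock: 3.63
tool_pos: [0.537, -0.2663, 0.0073]
orientation: [-180.0, -0.0, 146.8]
force: [1.0, -0.4, -0.6]
opening: 0.0262
gripper_force: 30.0
```

Run:
```python
from h import *
print(go([.549,.073,.2],[180,0,170.5]))
```

```text
[ 1.756e+01  2.906e+01 -1.927e+01 -0.000e+00 -1.000e-02 -2.367e+01]
```

>>> send_rows(plan=[[[0,0,-4,0,0,0],[0,0,-8,0,0,0],[2.0,3.4,-10,0,0,-4],[3.8,6.3,-12,0,0,-8],[5.6,9.3,-14,0,0,-12],[7.5,12.4,-16,0,0,-16],[9.4,15.5,-18,0,0,-20],[11.4,18.7,-19.2,0,0,-23.7]]])

```text
clock: 4.3
tool_pos: [0.5443, -0.0459, 0.2019]
orientation: [180.0, 0.2, 170.7]
force: [1.6, -0.9, -0.7]
opening: 0.0264
gripper_force: 30.0
```

Run:
```python
from h import *
print(go([.549,.073,.2],[180,0,170.5]))
```

```text
[ 1.45 11.81  0.19  0.04  0.16  0.23]
```

>>> send_rows(plan=[[[0.5,4,0.2,0,0,0],[1,8,0.2,0,0,0],[1.4,11.5,0.2,0,0,0],[1.4,11.5,0.2,0,0,0],[1.4,11.5,0.2,0,0,0],[1.4,11.5,0.2,0,0,0]]])

```text
clock: 4.8
tool_pos: [0.5487, 0.0684, 0.1972]
orientation: [-180.0, -0.0, 170.6]
force: [0.2, -0.8, -0.1]
opening: 0.0259
gripper_force: 30.0
```

Run:
```python
from h import *
import pickle
o=ctrl.get_obs();print(o['tool_pos'],o['orientation'])
s=snap('wrist','w3.png');pickle.dump((s,o),open('w3.pkl','wb'))
cv2.imwrite('pics/w3c.png',cv2.resize(cv2.imread('pics/w3.png')[60:310,130:390],None,fx=2.4,fy=2.4,interpolation=cv2.INTER_CUBIC))
```

```text
[0.548711   0.06841554 0.19723547] [-1.79986507e+02 -2.41402788e-02  1.70586907e+02]
```

View pics/w3c.png

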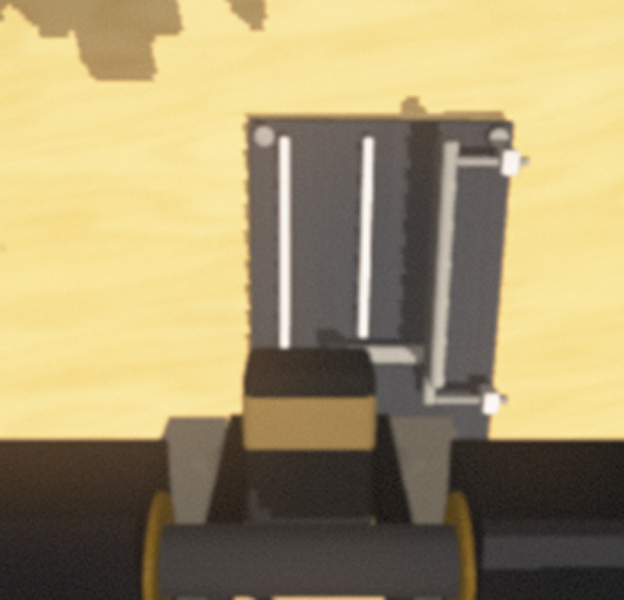

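The wrist view shows both white lane walls at crop u of about 285 and 367, and the rail to their right at about 448. The battery is held at the bottom of the picture. I'll fit the wall and rail lines.

```bash
cat >> h.py <<'E'
def line_pts(s,u0,u1,v0,v1,thr=60):
    """sub-pixel centre and both edges of a bright stripe, per row"""
    g=s['img'].min(2).astype(float); out=[]
    for v in range(v0,v1):
        r=g[v,u0:u1]; lo,hi=np.percentile(r,20),r.max(); t=(lo+hi)/2
        k=np.where(r>t)[0]
        if hi-lo<thr or k[-1]-k[0]>8: continue
        a,b=k[0],k[-1]
        if a==0 or b==len(r)-1: continue
        L=u0+a-(r[a]-t)/(r[a]-r[a-1]); Rr=u0+b+(r[b]-t)/(r[b]-r[b+1]); out.append((v,L,Rr))
    return np.array(out)
E
python3 - <<'E'
from h import *
import pickle
s,o=pickle.load(open('w3.pkl','rb'))
res={}
for n,(u0,u1),z in(('R',(240,258),.010),('L',(275,292),.010)):
    q=line_pts(s,u0,u1,122,194); 
    P=ray(s,np.c_[(q[:,1]+q[:,2])/2,q[:,0]],z); w=ray(s,q[:,[2,0]],z)-ray(s,q[:,[1,0]],z)
    c=np.polyfit(P[:,0],P[:,1],1); res[n]=(c,P); print(n,len(q),'yaw',np.degrees(np.arctan(c[0])),'w',np.linalg.norm(w,axis=1).mean(),'resid',np.std(P[:,1]-np.polyval(c,P[:,0])))
g=s['img'].min(2)
for u in(248,249,283,282): print(u,g[110:124,u], g[194:206,u])
yaw=(np.arctan(res['L'][0][0])+np.arctan(res['R'][0][0]))/2
u=np.array([np.cos(yaw),np.sin(yaw)]);n=np.array([-u[1],u[0]])
yl=np.dot(res['L'][1][:,:2].mean(0),n);yr=np.dot(res['R'][1][:,:2].mean(0),n);print('sep',yl-yr,'mid',(yl+yr)/2)
for p,z in(((248.5,116.8),.01),((283.2,116.8),.01)): print('end',ray(s,p,z)[0,:2]@u)
# rail strip
for v in range(122,216,8): print(v,g[v,302:326])
print(u,np.degrees(yaw))
print('cur tcp',o['tool_pos'][:2]@u,o['tool_pos'][:2]@n)
E
```

```text
R 72 yaw -9.811276028462311 w 0.004307549691666755 resid 1.793794280393783e-05
L 72 yaw -9.815238544732214 w 0.0042940854168364295 resid 4.652765557861834e-05
248 [ 83  90  90  89  84  83 127 195 233 239 238 238 237 238] [239 237 237 237 238 239 239 239 240 234 195 122]
249 [ 82  91  93  93  89  87 120 180 222 229 229 229 228 228] [234 232 232 230 228 231 230 232 233 228 184 113]
283 [ 83  85  94  94  85  86 113 180 230 239 238 239 240 240] [161 158 156 155 155 144 117  78  61  79 111 126]
282 [ 87  92  96  92  87  78 103 161 213 226 227 227 227 229] [229 227 226 228 227 207 158  97  64  75  97  94]
sep 0.03490860976112803 mid 0.1665199475257381
end 0.4798760796074006
end 0.4796199453901245
122 [ 59  55  55  57  58  59  59  56  60  63  70  74 101 138 163 173 174 173
 152 100  64  58  56  55]
130 [ 57  56  61  60  58  60  59  60  60  63  70  85 118 152 167 174 173 156
 118  97  88  93  92  90]
138 [ 56  56  59  56  59  59  61  61  65  67  74  96 137 159 171 177 176 154
 117  92  90  90  90  90]
146 [ 58  60  57  58  58  59  60  58  63  68  82 113 147 169 175 168 154 121
  90  90  89  
[... 227 characters left out ...]
 58  58  55  58  58  60  64  68  95 131 159 173 178 176 159 121  91
  92  88  92  90  89  92]
178 [ 57  56  59  57  57  61  64  67  76 104 140 165 178 176 158 122  95  94
  92  93  90  91  91  92]
186 [ 60  59  54  57  59  60  64  73  94 125 158 173 179 179 159 116  93  90
  92  91  91  91  92  95]
194 [ 59  59  61  55  58  61  65  75  98 140 166 177 179 160 124  99  92  95
  92  91  90  93  92  91]
202 [ 61  60  56  63  64  61  65  88 126 157 173 183 180 162 123  94  93  90
  90  91  93  93  91  90]
210 [146 114  94  85  76  69  72 100 139 165 178 176 162 123  99  94  91  92
  92  92  89  93  93  91]
[ 0.98536849 -0.1704375 ] -9.813257286597262
cur tcp 0.5290219516379993 0.16093545026914371
```

```bash
cat >> h.py <<'E'
U=np.array([.98537,-.17044]);N=np.array([.17044,.98537]);YAW=170.19
O=.5838*U+.1665*N
def W(x,y,z): return [*(O+x*1e-3*U+y*1e-3*N),z*1e-3]
def C(p): d=np.asarray(p[:2])-O; return np.r_[d@U,d@N,p[2]]*1000
E
python3 - <<'E'
from h import *
import pickle
s,o=pickle.load(open('w3.pkl','rb'))
print('wall end -16:',C(ray(s,(248.5,204.6),.01)[0]))
T=R.from_euler('xyz',o['orientation'],degrees=True)
g=s['img'].max(2)
for v in(228,240): print(v,g[v,225:240],g[v,280:295])
for dz in(-.0097,): 
  for x in(.024,.010): print(proj(s,[T.apply([x,y,dz])+o['tool_pos'] for y in(-.0135,0,.0135)]))
t=ctrl.snapshot('top')
w=np.array([[137,332],[195,343]])/5+[185,142]-.4
print('tri wall ends',C(tri([(s,(283.2,116.8)),(t,w[0])])),C(tri([(s,(248.5,116.8)),(t,w[1])])))
for z in(40,18,13.5): print(go(W(-55,0,z),[180,0,YAW]))
E
```

```text
wall end -16: [-11.11792588 -17.19010217  10.        ]
228 [246 248 247 247 247 234 190 160 164 168 173 172 172 172 170] [165 165 166 159 154 144 124 100  88  89  91  91  89  91  90]
240 [ 68  64  69  64  63  76 110 144 158 166 166 166 167 168 167] [164 164 164 159 152 127  86  50  43  39  42  42  48  77  99]
[[231.97077945 210.44563818]
 [260.96825753 210.46045495]
 [289.96748598 210.47527261]]
[[232.63648928 237.9023786 ]
 [260.88988774 237.91762255]
 [289.14494789 237.93286739]]
tri wall ends [-103.69806309   17.67559761    0.58908859] [-103.57352872  -17.5847789     1.77104606]
[ 4.000e-02  6.500e-01  1.573e+01 -1.000e-02 -2.000e-02  2.900e-01]
[ 4.000e-02  6.500e-01  1.793e+01 -1.000e-02 -2.000e-02  2.900e-01]
[ 4.000e-02  6.500e-01  1.838e+01 -1.000e-02 -2.000e-02  2.900e-01]
```

>>> send_rows(plan=[[[0,0.6,4,0,0,0.3],[0,0.6,8,0,0,0.3],[0,0.6,12,0,0,0.3],[0,0.6,15,0,0,0.3],[0,0.6,16.1,0,0,0.3],[0,0.6,16.1,0,0,0.3],[0,0.6,16.1,0,0,0.3],[0,0.6,16.1,0,0,0.3]]])

```text
clock: 5.57
tool_pos: [0.551, 0.0739, 0.0376]
orientation: [180.0, 0.1, 170.2]
force: [-0.3, 0.5, 0.6]
opening: 0.0258
gripper_force: 30.0
```

Run:
```python
from h import *
import pickle
o=ctrl.get_obs();print(C(o['tool_pos']),o['orientation'])
s=snap('wrist','w4.png');pickle.dump((s,o),open('w4.pkl','wb'))
cv2.imwrite('pics/w4c.png',cv2.resize(cv2.imread('pics/w4.png')[40:290,130:390],None,fx=2.4,fy=2.4,interpolation=cv2.INTER_CUBIC))
```

```text
[-53.41571591   0.22473081  37.62780924] [1.79951549e+02 9.42215790e-02 1.70188321e+02]
```

View pics/w4c.png

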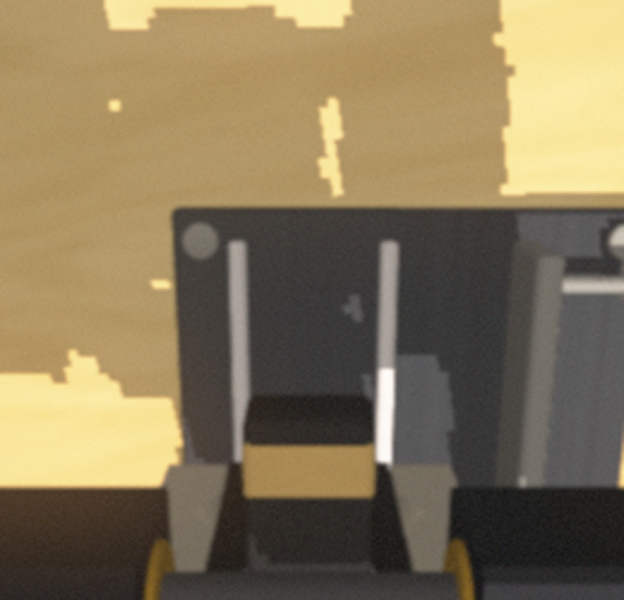

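The held battery spans crop u 245–374, between lane walls at about 237 and 388. I'll compare the midlines at their own heights.

Run:
```python
from h import *
import pickle
s,o=pickle.load(open('w4.pkl','rb'))
T=R.from_euler('xyz',o['orientation'],degrees=True); tl=lambda P:T.inv().apply(P-o['tool_pos'])*1000
for n,(u0,u1) in(('R',(218,240)),('L',(282,302))):
    q=line_pts(s,u0,u1,146,190,30); P=tl(ray(s,np.c_[(q[:,1]+q[:,2])/2,q[:,0]],.010)); c=np.polyfit(P[:,0],P[:,1],1)
    print(n,len(q),'tool y at x=0..',np.polyval(c,[0,40]),P[:,0].min(),P[:,0].max())
g=s['img'].max(2); zt=o['tool_pos'][2]+.0097
for v in(226,232,238,244): 
    r=g[v].astype(int); print(v,r[226:238],r[278:294])
P=tl(ray(s,[(231.3,230),(285.4,230),(258,205.2)],zt));print(P)
print('wall end x', [C(ray(s,(u,141),.01)[0]) for u in(229,292)])
```

```text
R 44 tool y at x=0.. [-17.77793286 -17.70611032] 22.961044298684918 47.68355807803594
L 44 tool y at x=0.. [17.06935878 17.09025709] 22.970611493722828 47.69480596201729
226 [ 79 114 153 169 163 148 150 155 154 149 153 150] [147 149 150 148 149 153 152 148 178 228 248 251 252 252 238 164]
232 [ 69  84 106 117 125 138 151 162 166 169 169 168] [168 170 172 170 169 166 158 141 137 158 184 197 209 219 208 151]
238 [ 54  48  49  52  77 120 147 160 165 166 168 168] [166 168 167 168 167 163 154 138  99  56  37  34  35  41  58  82]
244 [ 48  48  45  44  60 103 141 159 163 167 168 171] [170 169 169 169 167 162 152 132  87  45  34  37  37  36  40  49]
[[ 14.0938041  -14.04297123  -9.73506861]
 [ 14.09954789  11.60969604  -9.71338556]
 [ 26.5917654   -1.38423936  -9.74491673]]
wall end x [array([-103.80652501,  -17.05136643,   10.        ]), array([-103.81889396,   17.40264774,   10.        ])]
```

>>> send_rows(plan=[[[0.15,0.09,0.6,0,0,0],[0.15,0.09,1.2,0,0,0],[0.15,0.09,1.7,0,0,0],[0.15,0.09,2.1,0,0,0],[0.15,0.09,2.3,0,0,0],[0.15,0.09,2.45,0,0,0],[0.15,0.09,2.45,0,0,0],[0.15,0.09,2.45,0,0,0]]])

```text
clock: 6.28
tool_pos: [0.5483, 0.0753, 0.0132]
orientation: [-180.0, -0.0, 170.3]
force: [-7.4, 0.8, 17.8]
opening: 0.0265
gripper_force: 30.0
```

```bash
sed -i 's/^O=.*/O=.5838*U+.1676*N/' h.py
python3 - <<'E'
from h import *
import pickle
o=ctrl.get_obs();print(C(o['tool_pos']),o['orientation'],o['force'])
s=snap('wrist','w5.png');pickle.dump((s,o),open('w5.pkl','wb'))
g=s['img'].max(2)
for v in(210,220,226,232): print(v,g[v,222:240],g[v,278:302])
E
```

```text
[-5.63367095e+01  5.33968611e-02  1.32034860e+01] [-1.79973317e+02 -1.18032389e-02  1.70269228e+02] [-7.37321184  0.81815542 17.76464929]
210 [166 170 170 167 161 149 115  82  61  52  47  43  38  41  38  42  33  38] [ 34  34  33  33  29  31  39  52  53  62  81 118 150 165 167 170 168 162
 138 102  63  57  58  57]
220 [160 168 172 166 164 153 125  90  64  49  43  46  51  48  48  44  44  45] [ 42  43  39  43  44  41  41  43  46  63  92 128 156 166 168 169 166 159
 132  92  58  58  57  56]
226 [154 165 169 169 164 154 129 100  98 128 147 153 153 146 147 149 145 148] [145 148 147 145 148 149 151 140 112  86 100 137 157 166 169 168 164 149
 115  79  58  53  57  57]
232 [144 162 160 149 126 108  95  76  89 127 151 160 165 167 166 167 169 167] [169 169 168 168 167 166 154 140 108  74  70  94 112 131 157 159 155 137
 106  75  64  61  64  60]
```

The battery is seated on the lane floor at the expected height, with its sides between the walls. Releasing it now.

>>> send_rows(plan=[[[0,0,-0.05,0,0,0],[0,0,-0.05,0,0,0],[0,0,-0.05,0,0,0],[0,0,-0.05,0,0,0]]], fingers=0.45)

```text
clock: 6.67
tool_pos: [0.5486, 0.0754, 0.0121]
orientation: [-180.0, -0.0, 170.2]
force: [0.3, -0.2, 0.5]
opening: 0.0392
gripper_force: 0.0
```

Run:
```python
from h import *
o=ctrl.get_obs();print(C(o['tool_pos']),o['force'],o['opening'])
for p in ((-56,25,60),(-110,31,60),(-110,31,13)): print(p,go(W(*p),[180,0,YAW]))
```

```text
[-56.04660157   0.17312885  12.1207236 ] [ 0.27421614 -0.22925577  0.49452942] 0.03915282697314634
(-56, 25, 60) [-0.01  2.48 -4.79 -0.01 -0.01  0.04]
(-110, 31, 60) [ 5.39  3.09 -4.79 -0.01 -0.01  0.04]
(-110, 31, 13) [ 5.39  3.09 -0.09 -0.01 -0.01  0.04]
```

>>> send_rows(plan=[[[0,0,-1.5,0,0,0],[0,0,-3.5,0,0,0],[0.5,0.1,-3.8,0,0,0],[3,0.5,-3.8,0,0,0],[4.1,0.6,-3.8,0,0,0],[4.1,0.6,-3.8,0,0,0],[4.1,0.6,-3.8,0,0,0]]])

```text
clock: 7.25
tool_pos: [0.509, 0.0884, 0.0504]
orientation: [-180.0, 0.0, 170.3]
force: [0.8, 0.3, -0.1]
opening: 0.0393
gripper_force: 0.0
```

>>> send_rows(plan=[[[0,0,0,0,0,0],[0,0,0,0,0,0],[0,0,0,0,0,0]]], fingers=0.32)

```text
clock: 7.5
tool_pos: [0.5097, 0.0881, 0.0502]
orientation: [-180.0, -0.0, 170.2]
force: [-0.2, -0.6, -0.2]
opening: 0.0291
gripper_force: 0.0
```

Run:
```python
from h import *
import pickle
o=ctrl.get_obs();print(C(o['tool_pos']),o['force'],o['opening'])
s=snap('wrist','w6.png')
cv2.imwrite('pics/w6c.png',cv2.imread('pics/w6.png'))
b=snap('side','side6.png')
f=cv2.resize(cv2.imread('pics/side6.png')[150:230,170:290],None,fx=4.2,fy=4.2,interpolation=cv2.INTER_CUBIC)
i=cv2.imread('pics/w6.png')[:250]; i=cv2.copyMakeBorder(i,0,0,0,max(0,f.shape[1]-512))if 0 else i
w=min(i.shape[1],f.shape[1]);cv2.imwrite('pics/v6.png',np.vstack([i[:,:w],f[:,:w]])[:590])
```

```text
[-96.55430139   6.12116511  50.15224126] [-0.19120927 -0.57004454 -0.18391163] 0.029094313654495694
```

View pics/v6.png

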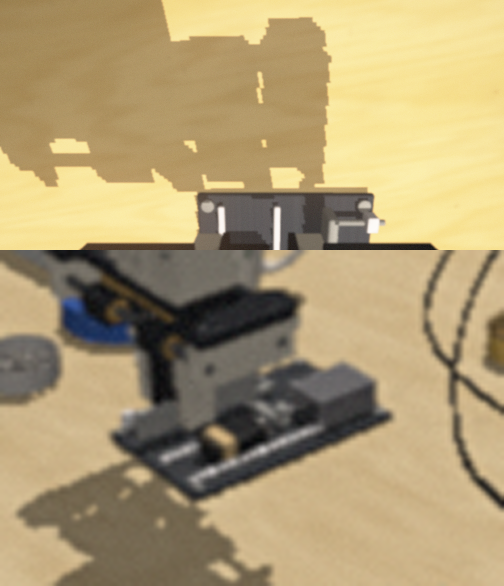

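The battery lies in the lane with its tan end to the rear, and the fingers are above and behind it. Lowering the fingers between rail and lane.

>>> send_rows(plan=[[[0,-0.15,1,0,0,0],[0,-0.15,2,0,0,0],[0,-0.15,3,0,0,0],[0,-0.15,3.7,0,0,0],[0,-0.15,3.7,0,0,0],[0,-0.15,3.7,0,0,0]]])

```text
clock: 8.1
tool_pos: [0.5086, 0.0864, 0.0125]
orientation: [-179.9, -0.1, 170.2]
force: [-0.5, 0.4, -0.7]
opening: 0.0283
gripper_force: 0.0
```

>>> send_rows(plan=[[[0,0.2,0,0,0,0],[0,0.4,0,0,0,0],[0,0.6,0,0,0,0],[0,0.7,0,0,0,0],[0,0.8,0,0,0,0],[0,0.8,0,0,0,0]]])

```text
clock: 8.6
tool_pos: [0.5105, 0.095, 0.0136]
orientation: [180.0, 0.0, 170.2]
force: [-0.1, -0.4, -0.9]
opening: 0.0281
gripper_force: 0.0
```

Run:
```python
from h import *
o=ctrl.get_obs();print(C(o['tool_pos']),o['force'],o['force'][:2]@U,o['force'][:2]@N,o['opening'])
```

```text
[-96.9082712   12.98146699  13.62183505] [-0.09231025 -0.37065268 -0.87305543] -0.027785704363168243 -0.3809633945036844 0.02814675395899395
```

>>> send_rows(plan=[[[0,0.1,0,0,0,0],[0,0.2,0,0,0,0],[0,0.3,0,0,0,0],[0,0.3,0,0,0,0],[0,0.3,0,0,0,0]]])

```text
clock: 9.02
tool_pos: [0.5108, 0.0974, 0.0134]
orientation: [-180.0, -0.0, 170.2]
force: [1.0, -2.7, 1.0]
opening: 0.0279
gripper_force: 1.1
```

>>> send_rows(plan=[[[0,0.1,0,0,0,0],[0,0.2,0,0,0,0],[0,0.3,0,0,0,0],[0,0.3,0,0,0,0],[0,0.3,0,0,0,0]]])

```text
clock: 9.43
tool_pos: [0.5114, 0.1006, 0.0134]
orientation: [-180.0, -0.0, 170.2]
force: [0.3, -2.0, 0.7]
opening: 0.028
gripper_force: 1.2
```

Run:
```python
from h import *
o=ctrl.get_obs();print(C(o['tool_pos']),o['force'],o['force'][:2]@U,o['force'][:2]@N,o['opening'])
```

```text
[-97.06946612  18.64161421  13.38698158] [ 0.32737104 -1.99124103  0.73722118] 0.6619687222509146 -1.9063120544114087 0.027975693355557916
```

>>> send_rows(plan=[[[0,0.2,0,0,0,0],[0,0.4,0,0,0,0],[0,0.6,0,0,0,0],[0,0.8,0,0,0,0],[0,0.9,0,0,0,0],[0,0.9,0,0,0,0],[0,0.9,0,0,0,0]]], fingers=0.38)

```text
clock: 10.02
tool_pos: [0.5129, 0.1095, 0.0133]
orientation: [-180.0, -0.0, 170.2]
force: [0.9, -3.6, -0.4]
opening: 0.0332
gripper_force: 1.8
```

Run:
```python
from h import *
o=ctrl.get_obs();print(C(o['tool_pos']),o['force'],o['force'][:2]@U,o['force'][:2]@N,o['opening'])
w=snap('wrist','w7.png')['img'][:,:,::-1]; b=snap('side','side7.png')['img'][:,:,::-1]; t=snap('top','top7.png')['img'][:,:,::-1]
z=lambda i,k:cv2.resize(i,None,fx=k,fy=k,interpolation=cv2.INTER_CUBIC)
A=np.hstack([z(b[155:225,190:270],5),z(t[142:212,185:245],5)]); cv2.imwrite('pics/v7.png',np.vstack([z(w[160:250,160:460],700/300),A])[:600])
```

```text
[-97.06519174  27.68389141  13.34743449] [ 0.90513148 -3.64750437 -0.35390671] 1.51357005229775 -3.439870766397819 0.03320552386269537
```

View pics/v7.png

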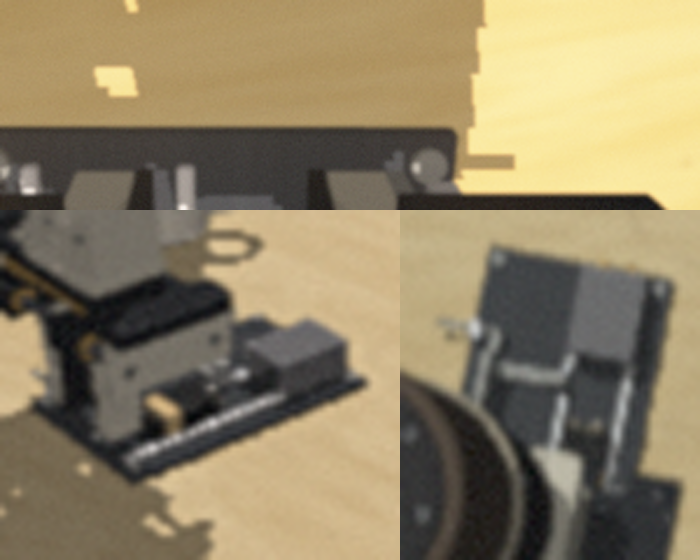

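Run:
```python
from h import *
s=ctrl.snapshot('top')
for m in(0,13,16): print(m,(proj(s,[W(-8,3+m,21),W(-8,12+m,21),W(-1,48+m,33)])-[184.6,141.6])*5)
a=cv2.imread('pics/top0.png').max(2);b=cv2.imread('pics/top7.png').max(2)
for v in range(171,178): print(v,a[v,208:228],b[v,203:223])
```

```text
0 [[186.31189007 173.44783421]
 [171.14872719 170.56080628]
 [109.64144393 144.74875388]]
13 [[164.41084297 169.27793014]
 [149.25352594 166.39201524]
 [ 87.51854678 140.53935817]]
16 [[159.3579544  168.31587291]
 [144.20198593 165.43021477]
 [ 82.41448729 139.56819214]]
171 [ 96  70  47  56  59  62  57  62  63  77 113 118  72  45  53  58  67  71
  73  72] [ 89  61  64  73  72  69  70  69  66  67  67  69  69  69  90 128 133  83
  52  58]
172 [ 82  56  54  66  68  64  62  62  66  95 132 120  72  36  40  46  41  48
  47  51] [ 82  74  95 102  96  84  84  85  79  80  69  71  66  72 105 150 134  78
  43  43]
173 [ 73  69  84  94  92  81  76  74  75 109 139 102  55  44  42  41  41  39
  39  43] [ 75  79 107 132 131 126 127 128 113 102  93  89  85  90 125 160 114  66
  47  42]
174 [ 72  71  91 111 116 113 111 110 101 107 120  89  73  67  61  46  45  36
  43  44] [ 65  75 100 133 139 137 140 141 139 134 125 127 125 129 136 132  84  63
  59  50]
175 [ 66  61  79 107 121 123 123 123 122 121 116 110 109 111 105  65  43  44
  47  41] [ 54  58  74 101 110 110 121 128 141 142 136 136 138 137 127  93  64  67
  66  64]
176 [ 52  51  57  73  93  95 103 110 120 123 119 121 123 122 111  75  56  54
  54  54] [ 51  46  48  61  66  74  83  93 104 107 109 108 111 112 102  71  61  67
  70  70]
177 [41 43 42 49 54 62 69 81 94 96 96 91 97 99 91 65 56 62 63 58] [51 43 41 47 52 64 67 67 72 71 74 72 67 75 68 57 59 69 71 71]
```

>>> send_rows(plan=[[[0,0.15,0,0,0,0],[-0.8,0.15,0,0,0,0],[-1.6,0.15,0,0,0,0],[-2.4,0.15,0,0,0,0],[-3.2,0.15,0,0,0,0],[-4.0,0.15,0,0,0,0],[-4.0,0.15,0,0,0,0],[-4.0,0.15,0,0,0,0]]])

```text
clock: 10.88
tool_pos: [0.5542, 0.1042, 0.0134]
orientation: [180.0, 0.1, 170.2]
force: [1.6, -3.7, -0.5]
opening: 0.0333
gripper_force: 1.8
```

```bash
cat >> h.py <<'E'
def st():
    o=ctrl.get_obs();print(np.round(C(o['tool_pos']),1),'Fx %.1f Fy %.1f Fz %.1f'%(o['force'][:2]@U,o['force'][:2]@N,o['force'][2]),o['opening'],o['orientation'])
E
python3 - <<'E'
from h import *
st()
z=lambda i,k:cv2.resize(i,None,fx=k,fy=k,interpolation=cv2.INTER_CUBIC)
b=snap('side','side8.png')['img'][:,:,::-1]; t=snap('top','top8.png')['img'][:,:,::-1]
cv2.imwrite('pics/v8.png',np.hstack([z(b[155:225,190:270],5),z(t[142:212,185:245],5)]))
E
```

```text
[-55.5  29.5  13.4] Fx 2.2 Fy -3.3 Fz -0.5 0.03327097756093385 [1.79951948e+02 9.72282483e-02 1.70194405e+02]
```

View pics/v8.png

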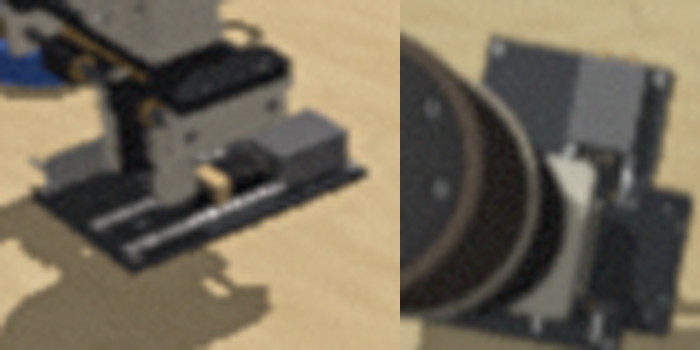

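The picture shows the gate held open and the battery moving into the bay, with the tan end just ahead of the finger. That was the last allowed picture, so the rest goes by numbers.

>>> send_rows(plan=[[[-0.5,0,0,0,0,0],[-1.0,0,0,0,0,0],[-1.5,0,0,0,0,0],[-2.0,0,0,0,0,0],[-2.5,0,0,0,0,0],[-3.0,0,0,0,0,0],[-3.0,0,0,0,0,0],[-3.0,0,0,0,0,0]]])

```text
clock: 11.65
tool_pos: [0.5833, 0.0991, 0.0134]
orientation: [180.0, 0.1, 170.2]
force: [0.3, -4.7, -1.2]
opening: 0.0331
gripper_force: 1.7
```

```bash
python3 -c "
from h import *
st();st()"
```

```text
[-26.   29.5  13.4] Fx 1.1 Fy -4.5 Fz -1.2 0.03310444719595197 [1.79962193e+02 7.76732186e-02 1.70215274e+02]
[-26.   29.5  13.4] Fx 1.1 Fy -4.5 Fz -1.2 0.03310444719595197 [1.79962193e+02 7.76732186e-02 1.70215274e+02]
```

>>> send_rows(plan=[[[-0.3,0,0,0,0,0],[-0.6,0,0,0,0,0],[-0.8,0,0,0,0,0],[-0.8,0,0,0,0,0],[-0.8,0,0,0,0,0]]])

```text
clock: 12.07
tool_pos: [0.5903, 0.0977, 0.0134]
orientation: [180.0, 0.0, 170.2]
force: [-1.7, -3.3, -0.9]
opening: 0.0332
gripper_force: 1.8
```

>>> send_rows(plan=[[[-0.1,0,0,0,0,0],[-0.2,0,0,0,0,0],[-0.3,0,0,0,0,0],[-0.3,0,0,0,0,0],[-0.3,0,0,0,0,0]]])

```text
clock: 12.48
tool_pos: [0.5923, 0.097, 0.0133]
orientation: [-180.0, -0.1, 170.2]
force: [-5.4, -3.2, 2.7]
opening: 0.0332
gripper_force: 3.2
```

```bash
python3 -c "
from h import *
st()"
```

```text
[-16.7  29.   13.3] Fx -4.8 Fy -4.1 Fz 2.7 0.03315601273881484 [-1.79970216e+02 -6.98159900e-02  1.70219457e+02]
```

>>> send_rows(plan=[[[-0.1,0,0,0,0,0],[-0.2,0,0,0,0,0],[-0.2,0,0,0,0,0],[-0.2,0,0,0,0,0]]])

```text
clock: 12.82
tool_pos: [0.5939, 0.0967, 0.0133]
orientation: [-180.0, -0.1, 170.2]
force: [-7.0, -2.7, 3.9]
opening: 0.0336
gripper_force: 3.8
```

```bash
python3 -c "
from h import *
st()"
```

```text
[-15.1  28.9  13.3] Fx -6.5 Fy -3.9 Fz 3.9 0.033611131069933416 [-1.79958513e+02 -1.02078763e-01  1.70214133e+02]
```

>>> send_rows(plan=[[[-0.1,0,0,0,0,0],[-0.2,0,0,0,0,0],[-0.3,0,0,0,0,0],[-0.3,0,0,0,0,0],[-0.3,0,0,0,0,0]]])

```text
clock: 13.23
tool_pos: [0.5964, 0.0961, 0.0133]
orientation: [-179.9, -0.1, 170.2]
force: [-8.8, -1.2, 5.1]
opening: 0.0331
gripper_force: 4.6
```

Run:
```python
from h import *
st()
import os
for f in('side8.png',None):
    im=cv2.imread('pics/'+f)[:,:,::-1] if f else ctrl.snapshot('side')['img']
    h=cv2.cvtColor(np.ascontiguousarray(im),cv2.COLOR_RGB2HSV)[155:225,215:270]
    m=cv2.inRange(h,(8,70,60),(30,255,255)); n,l,sta,c=cv2.connectedComponentsWithStats(m)
    print([(sta[k].tolist(),np.round(c[k]+[215,155],1).tolist()) for k in range(1,n) if sta[k,4]>4])
s=ctrl.snapshot('side')
for x in(-50,0): print(x,proj(s,[W(x,-14,6),W(x,-14,23),W(x,14,23)]))
```

```text
[-12.5  28.8  13.3] Fx -8.5 Fy -2.7 Fz 5.1 0.033105825404439806 [-1.79946482e+02 -1.38256840e-01  1.70205924e+02]
[([0, 0, 55, 70, 2176], [249.6, 195.8]), ([0, 13, 4, 3, 5], [216.2, 169.2]), ([3, 20, 5, 5, 13], [219.4, 176.8]), ([14, 33, 8, 8, 37], [232.6, 190.9])]
[([0, 1, 17, 10, 32], [222.3, 160.5]), ([0, 0, 55, 70, 1862], [249.9, 201.0]), ([0, 7, 7, 19, 89], [217.6, 172.0]), ([15, 15, 5, 5, 14], [231.9, 172.1]), ([15, 21, 2, 3, 5], [230.6, 177.2]), ([27, 30, 4, 6, 14], [243.8, 187.6])]
-50 [[229.23333559 198.41939071]
 [228.9383759  193.51060981]
 [223.48246765 189.82572216]]
0 [[242.6730876  192.77705375]
 [242.47626865 187.93075329]
 [236.93476189 184.40161833]]
```

>>> send_rows(plan=[[[-0.1,0,0,0,0,0],[-0.2,0,0,0,0,0],[-0.2,0,0,0,0,0],[-0.2,0,0,0,0,0]]])

```text
clock: 13.67
tool_pos: [0.5981, 0.0957, 0.0133]
orientation: [-179.9, -0.2, 170.2]
force: [-9.5, -1.5, 5.7]
opening: 0.033
gripper_force: 5.2
```

```bash
python3 -c "
from h import *
st()"
```

```text
[-10.8  28.7  13.3] Fx -9.1 Fy -3.1 Fz 5.7 0.033025167752993315 [-1.79936600e+02 -1.61476516e-01  1.70202856e+02]
```

>>> send_rows(plan=[[[-0.1,0,0,0,0,0],[-0.2,0,0,0,0,0],[-0.2,0,0,0,0,0],[-0.2,0,0,0,0,0]]])

```text
clock: 14.0
tool_pos: [0.599, 0.0955, 0.0132]
orientation: [-179.9, -0.3, 170.2]
force: [-12.5, 1.3, 8.0]
opening: 0.0335
gripper_force: 7.6
```

```bash
python3 -c "
from h import *
st()"
```

```text
[-9.8 28.6 13.2] Fx -12.5 Fy -0.8 Fz 8.0 0.03349480132995068 [-179.91330445   -0.25504494  170.17997719]
```

>>> send_rows(plan=[[[0,-0.2,0,0,0,0],[0,-0.4,0,0,0,0],[0,-0.6,0,0,0,0],[0,-0.8,0,0,0,0],[0,-1.0,0,0,0,0],[0,-1.2,0,0,0,0],[0,-1.2,0,0,0,0],[0,-1.2,0,0,0,0]]])

```text
clock: 14.67
tool_pos: [0.5975, 0.0849, 0.0127]
orientation: [180.0, -0.2, 170.2]
force: [-11.9, 6.6, 2.9]
opening: 0.0331
gripper_force: 7.1
```

```bash
python3 -c "
from h import *
st()"
```

```text
[-9.6 17.9 12.7] Fx -12.8 Fy 4.5 Fz 2.9 0.0331230541374135 [179.97905224  -0.20617008 170.1775883 ]
```

>>> send_rows(plan=[[[0,-0.15,0,0,0,0],[0,-0.3,0,0,0,0],[0,-0.45,0,0,0,0],[0,-0.6,0,0,0,0],[0,-0.75,0,0,0,0],[0,-0.75,0,0,0,0],[0,-0.75,0,0,0,0]]])

```text
clock: 15.25
tool_pos: [0.5967, 0.078, 0.0126]
orientation: [179.9, -0.2, 170.2]
force: [-10.4, 6.9, 0.5]
opening: 0.0335
gripper_force: 5.5
```

Run:
```python
from h import *
st()
a=cv2.imread('pics/top0.png').max(2);b=snap('top','top9.png')['img'].max(2)
for v in range(171,178): print(v,a[v,205:228],b[v,205:228])
s=snap('side','side9.png')
```

```text
[-9.1 10.9 12.6] Fx -11.4 Fy 5.1 Fz 0.5 0.03348381509278189 [ 1.79938285e+02 -1.62855469e-01  1.70181605e+02]
171 [ 76  94 105  96  70  47  56  59  62  57  62  63  77 113 118  72  45  53
  58  67  71  73  72] [64 52 44 42 39 38 39 34 36 31 37 38 36 32 40 65 80 81 57 29 23 23 25]
172 [ 78 111 114  82  56  54  66  68  64  62  62  66  95 132 120  72  36  40
  46  41  48  47  51] [45 38 42 40 39 34 34 39 39 36 32 35 37 43 56 75 86 67 44 30 27 25 26]
173 [ 83 118 114  73  69  84  94  92  81  76  74  75 109 139 102  55  44  42
  41  41  39  39  43] [40 37 37 37 38 39 37 38 38 33 36 31 36 50 74 88 74 57 32 25 28 27 22]
174 [ 88 119 108  72  71  91 111 116 113 111 110 101 107 120  89  73  67  61
  46  45  36  43  44] [38 38 38 41 36 33 37 36 38 40 35 39 51 67 85 83 60 39 27 32 24 28 40]
175 [ 91 117  97  66  61  79 107 121 123 123 123 122 121 116 110 109 111 105
  65  43  44  47  41] [38 37 40 30 37 33 39 36 35 37 38 53 71 86 80 65 45 31 27 24 31 29 57]
176 [103 116  84  52  51  57  73  93  95 103 110 120 123 119 121 123 122 111
  75  56  54  54  54] [37 37 42 37 38 36 35 38 37 40 52 70 86 81 64 45 29 32 31 26 32 36 72]
177 [110 118  74  41  43  42  49  54  62  69  81  94  96  96  91  97  99  91
  65  56  62  63  58] [36 33 40 37 33 35 35 40 47 56 70 88 83 61 42 32 26 25 28 20 35 58 90]
```

>>> send_rows(plan=[[[0,-0.1,0,0,0,0],[0,-0.1,0,0,0,0],[0.2,-0.1,0,0,0,0],[0.4,-0.1,0,0,0,0],[0.6,-0.1,0,0,0,0],[0.8,-0.1,0,0,0,0],[0.8,-0.1,0,0,0,0],[0.8,-0.1,0,0,0,0]]])

```text
clock: 16.02
tool_pos: [0.5911, 0.077, 0.0138]
orientation: [180.0, 0.1, 170.2]
force: [0.1, 1.1, -0.4]
opening: 0.0333
gripper_force: 0.4
```

```bash
python3 -c "
from h import *
st()"
```

```text
[-14.5   9.   13.8] Fx -0.1 Fy 1.2 Fz -0.4 0.03325456458232685 [1.79967475e+02 6.57332979e-02 1.70248072e+02]
```

>>> send_rows(plan=[[[0,0,-1,0,0,0],[0,0,-3,0,0,0],[0,0,-6,0,0,0],[0,0,-10,0,0,0],[1,-4,-12,0,0,0],[2,-8,-12,0,0,0],[3,-12,-12,0,0,0],[4,-16,-12,0,0,0]]])

```text
clock: 16.68
tool_pos: [0.5248, -0.0731, 0.1352]
orientation: [180.0, 0.2, 170.3]
force: [1.1, -0.5, -0.3]
opening: 0.0333
gripper_force: 0.0
```

>>> send_rows(plan=[[[1,-4,0,0,0,0],[1,-8,0,0,0,0],[1,-10,0,0,0,0],[1,-10,0,0,0,0],[1,-10,0,0,0,0]]])

```text
clock: 17.1
tool_pos: [0.4982, -0.1701, 0.1344]
orientation: [180.0, 0.1, 170.1]
force: [0.9, -0.3, -0.6]
opening: 0.0336
gripper_force: 0.0
```

Run:
```python
from h import *
st()
a=cv2.imread('pics/top0.png').max(2);s=snap('top','top10.png');b=s['img'].max(2)
for v in range(171,178): print(v,a[v,205:228],b[v,205:228])
# gate change overall, and other objects
d=np.abs(a.astype(int)-b)[142:218,185:245]; ys,xs=np.where(d>35); print('cradle diffs',len(xs),list(zip((xs+185).tolist(),(ys+142).tolist()))[:40])
im=s['img']; h=cv2.cvtColor(im,cv2.COLOR_RGB2HSV)[142:218,185:245]
print('rear end expected px',proj(s,[W(-4,0,23),W(6,0,23),W(8,0,29)]))
for v in range(168,182): print(v,[tuple(int(c) for c in im[v,u]) for u in range(222,228)])
S=snap('side','side10.png');a=cv2.imread('pics/side0.png').max(2).astype(int);b=S['img'].max(2)
d=np.abs(a-b)[165:215,190:275]; ys,xs=np.where(d>35); print('side diffs',list(zip((xs+190).tolist(),(ys+165).tolist())))
```

```text
[ -63.9 -250.3  134.4] Fx 1.0 Fy -0.2 Fz -0.6 0.033579842307725455 [1.79998835e+02 8.80975117e-02 1.70071717e+02]
171 [ 76  94 105  96  70  47  56  59  62  57  62  63  77 113 118  72  45  53
  58  67  71  73  72] [ 84 113 131 119  84  59  64  72  75  74  73  70  93 134 139 117 150 162
 142 135 134 128 121]
172 [ 78 111 114  82  56  54  66  68  64  62  62  66  95 132 120  72  36  40
  46  41  48  47  51] [ 92 129 137  97  68  69  78  76  73  71  71  79 112 154 142 112 151 168
 168 171 169 171 157]
173 [ 83 118 114  73  69  84  94  92  81  76  74  75 109 139 102  55  44  42
  41  41  39  39  43] [ 99 138 136  88  78  99 111 109  96  93  84  89 127 166 118  79 105 125
 135 144 148 152 153]
174 [ 88 119 108  72  71  91 111 116 113 111 110 101 107 120  89  73  67  61
  46  45  36  43  44] [105 140 128  81  84 108 133 141 133 131 128 118 130 142 101  80  83  86
  82  87  93  94 101]
175 [ 91 117  97  66  61  79 107 121 123 123 123 122 121 116 110 109 111 105
  65  43  44  47  41] [112 138 112  73  75  96 126 143 143 150 142 143 141 138 129 129 130 122
  75  50  49  49  54]
176 [103 116  84
[... 5418 characters left out ...]
86), (239, 187), (242, 187), (243, 187), (244, 187), (245, 187), (267, 187), (268, 187), (269, 187), (270, 187), (271, 187), (272, 187), (273, 187), (274, 187), (239, 188), (243, 188), (244, 188), (245, 188), (267, 188), (268, 188), (269, 188), (270, 188), (271, 188), (272, 188), (273, 188), (274, 188), (244, 189), (245, 189), (267, 189), (268, 189), (269, 189), (270, 189), (271, 189), (272, 189), (273, 189), (274, 189), (244, 190), (245, 190), (268, 190), (269, 190), (270, 190), (271, 190), (272, 190), (273, 190), (274, 190), (270, 191), (271, 191), (272, 191), (273, 191), (274, 191), (241, 192), (242, 192), (271, 192), (272, 192), (273, 192), (274, 192), (240, 193), (241, 193), (242, 193)]
```

The gate bar is back at its original pixels, so the gate is shut. The battery's tan end sits between the tooth and the hood (rows 171–174), and the gripper touches nothing. Handing in.

```bash
python3 -c "
from h import *
print(ctrl.close_job())"
```

```text
the job is handed in; nothing more can be done
None
```

The battery is loaded under the hood against the spring contact, the gate is fully shut behind it, and the job was handed in at about 17 s of robot time. The final state was checked by pixel values rather than by eye, because the picture limit was used up.

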